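# Raise the spray hood's sash to the marker

## Task

Open the art room's spray hood: put the fingertips beneath the lip at the bottom of its clear sash and push the sash up, slowly and steadily, until the top of the lip is level with the top of the pointer clamped on the post; then take the hand away and leave the sash standing there. Push only from beneath: do not pinch the lip or press on its top, and do not go past the pointer. Leave the pot of pens, the tape roll and the paint jar where they stand.

Things in the scene. Friction and masses are not known exactly. Their poses are not given: they have to be found in the camera images.
- hood: Fixed clear spray hood, 315 mm high (back 230 mm), on a grey plinth 240 x 440 x 30 mm; two front posts, 30 mm square, 540 mm high, 400 mm apart. Origin: centre of its underside, on the table. x points from its front (sash side, facing the robot) to its back, y left seen from the robot, z up; turned by up to 0.3 rad. Posts' front faces at x = -115 mm, pane at x = -119 to -125 mm.
- sash (a joint): Height of the sash above its lowest position, m, 0 to 0.22; starts part-way up. Hidden counterweights balance it within about 1.5 N and guide friction of about 4 N keeps it where it is left; it moves only straight up and down and does not coast.
- lip_edge (a point): Middle of the lip's front upper edge; moves with the sash. The lip is a level metal ledge, 280 mm wide (along the hood's y), 12 mm thick, jutting 49 mm forward from the pane at the sash's bottom; nothing is beneath it. In the hood's axes at x = -174, y = 0 mm, and 130 mm + the joint value above the table. Axes as the hood's.
- pointer (a point): Height mark: tip of the steel pointer, on its upper face. Pointer: dark flat bar 28 mm wide, 6 mm thick, on a clamp round the right-hand (-y) front post; its tip is 19 mm beside the lip's right-hand end, at x = -164, y = -159 mm in the hood's axes. Fixed; its height differs between starts, 210 to 320 mm above the table.
- pen_pot_mid (a point): Bystander: clear round pot, 76 mm wide, 100 mm high, with felt pens up to 150 mm high, standing loose on the table in front of the hood to the right. Point: on its axis, 50 mm up.
- tape_mid (a point): Bystander: roll of tape lying flat, 90 mm across, 24 mm high, loose on the table in front of the hood to the right. Point: its centre.
- jar_mid (a point): Bystander: paint jar, 60 mm across, 85 mm high, loose on the table in front of the hood to the left. Point: on its axis, half-way up.
- lip_under (a point): Centre of the lip's underside, the face to push from beneath: mid-width, 25 mm behind the lip's front edge, 12 mm below its top. The lip's top is covered by a dark 3 mm strip that is not to be pressed or pinched. Moves with the sash. Axes as the hood's.

How it is judged:
On the way, in this order (a step that is already met when the one before it is completed fails the run):
1. the fingers push against the underside or front of the lip while it is still below the mark (contact force between the fingers and sash_c0 above 0.8 N and z of lip_edge in the frame of pointer below -0.01 m), for 0.1 s.
2. the top of the lip is level with the pointer's top within 8 mm (z of lip_edge in the frame of pointer between -0.008 and 0.008 m), for 0.2 s.
At the end, for the whole second after the job is handed in: The sash stands still with the top of its lip level with the top of the pointer, within 8 mm (all of step 2 and velocity of joint sash between -0.005 and 0.005 m/s); the robot touches nothing.
It fails at once if the lip was pinched or pressed on its top (over 2 N) (contact force between any of the fingers, the arm and sash_c2 above 2 N).
It fails at once if the sash was raised well past the pointer (over 20 mm) (z of lip_edge in the frame of pointer above 0.02 m).
It fails at once if the sash was jerked (faster than 0.35 m/s) (velocity of joint sash above 0.35 m/s).
It fails at once if the pot, the tape or the jar was moved more than 20 mm or lifted (distance of any of pen_pot_mid, tape_mid, jar_mid from where it was at the start of the episode above 0.02 m).
It also fails if it takes over 45 s, if anything falls off the work surface, if the arm or the gripper's body presses on something with over 40 N, if the wrist force passes 120 N, or if a joint passes its speed limit or range.

## Robot

A 6-joint arm with a two-finger parallel gripper is mounted at the origin on the work surface. World frame = base frame: x ahead of the robot, y to its left, z up, the work surface at z = 0. Lengths are in m, angles in rad, forces in N, time in s.
With the tool pointing down it reaches from about 0.4 to 0.925 m from the base axis. Payload 3.4 kg.
Tool frame: the origin (TCP) lies at the very end of the fingers, on their centre line; the grasp point (between the pads) lies 19 mm behind it (grip_depth is the distance from the TCP to the grasp point, in m); z points along the fingers, y is the direction in which the jaws open and shut (so a half turn about z gives the same grasp; the last joint's range is limited). The gripper opens to 85 mm and grips with 20 to 120 N. Pads are 22 mm wide; open, the fingers measure 114 mm over their backs; the gripper's body (76 mm by 85 mm) begins 54 mm behind the grasp point. The pads swing forward as they close: fully open they stand 13 mm farther back than shut.
Start: joints at [1.169, 0.307, 1.506, -0, 1.328, -0.073], TCP at [0.186, 0.544, 0.231] pointing down, gripper open.
Joint ranges: [-3.12, 3.12], [-1.05, 2.28], [0.14, 2.33], [-1.42, 4.57], [0.1, 2.73], [-2.68, 2.68]. Speed limits (rad/s): [2.57, 2.57, 3.14, 3.14, 3.14, 3.14].

## Interface

Orientations are given as a unit quaternion [w, x, y, z].
In Python, from station import read_state, camera, hand_in, grip_depth gives the robot as it stands.
- The arm moves only by the tool jog_arm, never from a script. Its argument "steps" is a list of rows, each a list of 3 entries, a list of its own where there are three numbers: the shift along the world's x, y, z in m, then the turn, a rotation vector about the world's x, y, z in rad, then the gripper command: -1 is fully open, 1 is shut, values between are in proportion. In form: [[[dx, dy, dz], [ax, ay, az], claw], ...]. A call has 1 to 12 rows; each row is the pose to reach, as a shift and turn from the pose measured when the call began; what a row does not reach only later rows make up. A row lasts 1/8 s, in which the tool goes at most 62.5 mm and 10.7 degrees, less where a joint would pass 70% of its speed; a pose out of reach is approached as far as the arm can. A call with a gripper value outside its range is refused whole. The fingers move at their own pace and stop on an object; "force" is the grip in N (left out, the last holds). Time passes only in rows, so rows that repeat a pose let the fingers close. It gives the time, the measured TCP pose, the force and the opening at its end, in the units of the state.
- read_state(): the state, without advancing time (a new reading comes with each control period).
- camera(name): name is "scene" or "top" or "wrist"; returns a dict with "img" (420x560x3 uint8, red, green, blue), "intrinsics" (3x3 intrinsics, pixels), "dist" ([k1, k2, p1, p2, k3] as OpenCV has them; the pictures are not rectified), "rvec" (rotation vector, rad) and "tvec" (3), from world to camera coordinates, as OpenCV has them; the wrist camera has in their place "mount" (4x4, takes a point from camera to tool coordinates, whose origin is the TCP and whose axes are the flange's). Camera axes: x right, y down, z forward; pixel columns grow to the right and rows downward; lengths in m; the calibration is good to about 2 mm. A picture is of the moment at which its call begins: read the wrist's pose just before it. There is no depth.
- hand_in(): hands the job in, once; it reports no verdict.
The state is a dict: "t": time; "joints": joint angles; "joint_velocities": joint speeds; "tau": joint torques, N m; "eef_pos": TCP position; "ee_rot": TCP orientation; "force": force on the tool from outside, world axes, zero at the start; "moment": the same for the moment, N m; "opening": finger opening in m.
Only numpy, scipy, OpenCV 4.12 (cv2) and the standard library are available. Lean on these libraries where they do the work, as an engineer would, in place of code of your own. Each camera call takes 0.05 s, during which the arm holds its last target.

## Working session

There is one attempt and no reset: what is moved stays moved. The work goes in short steps, Python scripts to look and compute and a tool call to move; the robot and the scene stay as the last step left them, time stands still between calls to the robot, and variables do not carry over. Pictures are saved under pics/ and viewed, and the job is handed in when it is done.

Besides the shell and the picture viewer there is one more tool, called after "Call:" by a JSON object that holds its "name" and its "arguments". jog_arm: Moves the arm, as the interface text tells. Its arguments: {"type":"object","properties":{"steps":{"type":"array","items":{"type":"array"}},"force":{"type":"number"}},"required":["steps"]}

```bash
mkdir -p pics; cat > h.py <<'E'
import numpy as np, cv2
from station import *
def snap(n,f):
    s=read_state(); c=camera(n); cv2.imwrite('pics/'+f,c['img'][:,:,::-1]); np.save('pics/'+f[:-4]+'.npy',dict(c=c,s=s),allow_pickle=True); return c,s
E
python3 - <<'E'
from h import *
print(read_state())
for n in('scene','top'):
    c,s=snap(n,n+'0.png'); R=cv2.Rodrigues(np.array(c['rvec'],float))[0]; print(n,-R.T@np.array(c['tvec']),R[2],c['intrinsics'],c['dist'])
E
```

```text
{'t': 0.0, 'joints': array([ 1.16851639e+00,  3.07600731e-01,  1.50766875e+00,  4.28010387e-06,
        1.32843134e+00, -7.35003353e-02]), 'joint_velocities': array([-0.00085106, -0.00013558, -0.00085784, -0.00010291,  0.00025257,
       -0.00115169]), 'tau': array([ 5.42018824e-05, -4.57559896e+01, -2.51917291e+01, -1.30290215e-05,
        1.33426706e-02,  1.38479939e-05]), 'eef_pos': array([0.18540544, 0.5435423 , 0.23036693]), 'ee_rot': array([-2.50415695e-04,  1.63650806e-01,  9.86517766e-01, -1.02390659e-03]), 'force': array([ 0.02292406, -0.11625986, -0.54979736]), 'moment': array([ 0.0243416 , -0.0053203 ,  0.04943595]), 'opening': 0.08531937126214724}
scene [0.45867543 0.28081294 1.09533589] [ 0.14291683 -0.3153648  -0.93814702] [[420.82934268   0.         280.53857394]
 [  0.         420.82934268 205.56336338]
 [  0.           0.           1.        ]] [-0.12140449  0.          0.          0.          0.        ]
top [ 0.43140432 -0.02740764  1.41429373] [ 0.12456099  0.0064291  -0.99219112] [[507.21965007   0.         277.26635214]
 [  0.         507.21965007 207.01290876]
 [  0.           0.           1.        ]] [-0.18050422  0.          0.          0.          0.        ]
```

View pics/scene0.png

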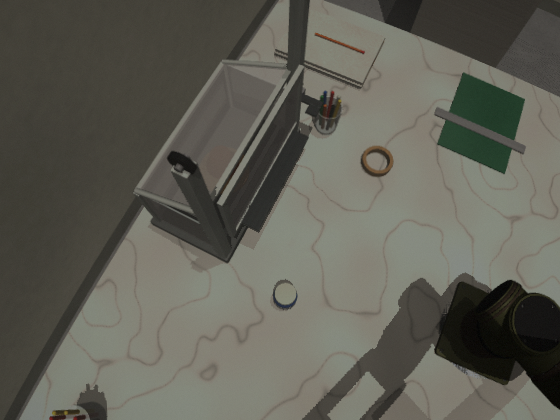

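View pics/top0.png

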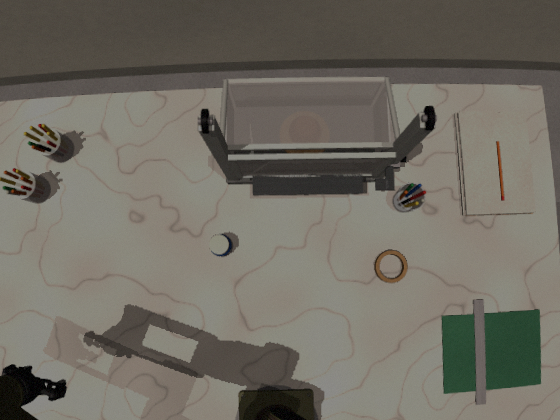

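The top view shows the dark lip strip at about (252–366, 177–194), the pointer near (385, 178), the jar at (222, 244), the tape at (391, 266) and the pot at (408, 198). I'll enlarge it next.

```bash
python3 - <<'E'
import cv2,numpy as np
a=cv2.imread('pics/top0.png')[90:220,195:445]; 
cv2.imwrite('pics/top0z.png',cv2.resize(np.clip(a*1.6,0,255).astype('uint8'),None,fx=3.2,fy=3.2,interpolation=cv2.INTER_CUBIC))
a=cv2.imread('pics/scene0.png')[60:270,140:360]; 
cv2.imwrite('pics/scene0z.png',cv2.resize(np.clip(a*1.6,0,255).astype('uint8'),None,fx=2.8,fy=2.8,interpolation=cv2.INTER_CUBIC))
E
```

```text
(no output)
```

View pics/top0z.png

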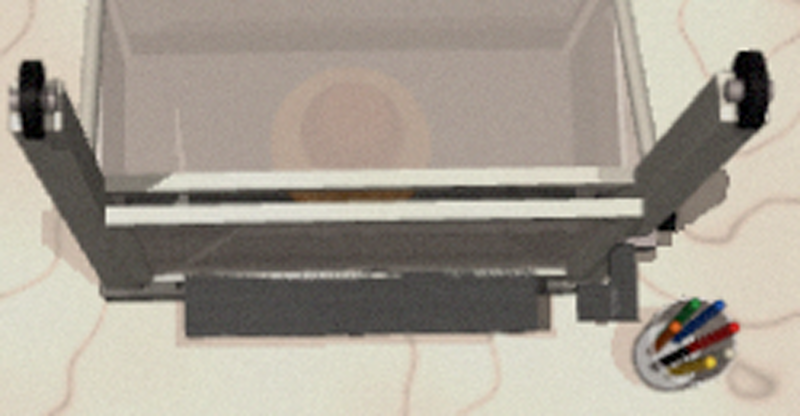

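View pics/scene0z.png

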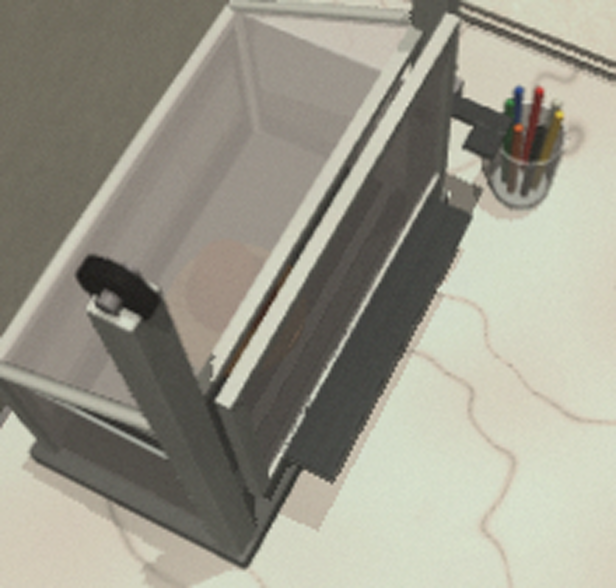

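```bash
cat >> h.py <<'E'
def ray(c,s,p):
    q=cv2.undistortPoints(np.array([[p]],float),np.array(c['intrinsics']),np.array(c['dist'],float)).ravel()
    d=np.array([q[0],q[1],1.])
    if 'mount' in c and c.get('mount') is not None:
        from scipy.spatial.transform import Rotation as Ro
        M=np.array(c['mount']); w=s['ee_rot']; Rt=Ro.from_quat([w[1],w[2],w[3],w[0]]).as_matrix()
        o=Rt@M[:3,3]+s['eef_pos']; d=Rt@M[:3,:3]@d
    else:
        R=cv2.Rodrigues(np.array(c['rvec'],float))[0]; o=-R.T@np.array(c['tvec'],float).ravel(); d=R.T@d
    return o,d/np.linalg.norm(d)
def tri(rs):
    A=np.zeros((3,3));b=np.zeros(3)
    for o,d in rs:
        P=np.eye(3)-np.outer(d,d);A+=P;b+=P@o
    x=np.linalg.solve(A,b); return x,[round(1000*float(np.linalg.norm(np.cross(x-o,d))),1) for o,d in rs]
def onz(r,z): o,d=r; return o+d*(z-o[2])/d[2]
def load(f):
    z=np.load('pics/'+f+'.npy',allow_pickle=True).item(); return z['c'],z['s']
E
python3 - <<'E'
from h import *
t=load('top0');s=load('scene0')
T=lambda p:ray(*t,(195+(p[0]+.5)/3.2-.5,90+(p[1]+.5)/3.2-.5))
S=lambda p:ray(*s,(140+(p[0]+.5)/2.8-.5,60+(p[1]+.5)/2.8-.5))
for n,a,b in[('lipL',(186,337),(333,482)),('lipR',(550,330),(470,215)),('lipR2',(537,330),(470,215)),('ptip',(578,320),(463,148)),('pcorner',(638,320),(490,158)),('postL',(18,130),(90,310))]:
    print(n,*tri([T(a),S(b)]))
for n,p in[('jar',(222,244)),('tape',(391,266)),('pot',(405,205))]: print(n,onz(ray(*t,p),.05))
for f,a in(('pt',cv2.imread('pics/top0.png')[155:215,350:430]),('ps',cv2.imread('pics/scene0.png')[80:160,280:360])):
    cv2.imwrite('pics/'+f+'.png',cv2.resize(np.clip(a*1.8,0,255).astype('uint8'),None,fx=7,fy=7,interpolation=cv2.INTER_NEAREST))
E
```

```text
lipL [0.62285504 0.04217111 0.14024039] [1.0, 1.0]
lipR [ 0.62549024 -0.25011552  0.12615755] [1.7, 1.7]
lipR2 [ 0.62117498 -0.23502944  0.15369794] [1.3, 1.3]
ptip [ 0.62891739 -0.25261887  0.22768153] [13.3, 13.3]
pcorner [ 0.63605189 -0.32664908  0.10813959] [3.2, 3.2]
postL [0.69237688 0.11516929 0.55040306] [12.3, 12.3]
jar [0.50627744 0.13312379 0.05      ]
tape [ 0.43389954 -0.32102204  0.05      ]
pot [ 0.59856948 -0.36827744  0.05      ]
```

View pics/pt.png

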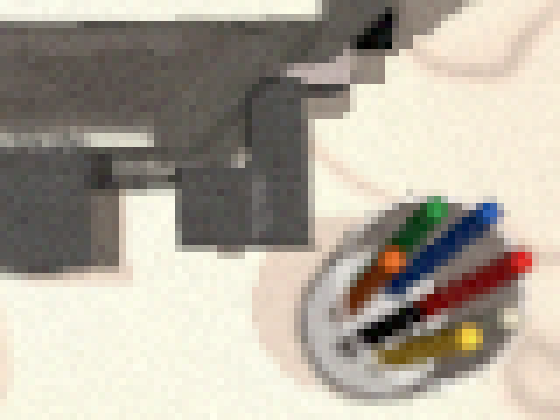

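View pics/ps.png

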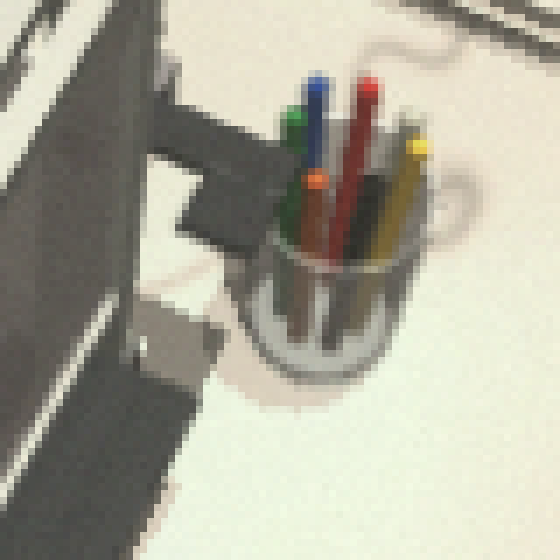

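```bash
python3 - <<'E'
from h import *
t=load('top0');s=load('scene0')
T=lambda p:ray(*t,(350+p[0]/7-.5,155+p[1]/7-.5))
S=lambda p:ray(*s,(280+p[0]/7-.5,80+p[1]/7-.5))
for n,a,b in[('lipRf',(91,272),(202,400)),('tipf',(177,245),(177,229)),('tipr',(177,168),(205,172))]:
    print(n,*tri([T(a),S(b)]))
E
```

```text
lipRf [ 0.61920915 -0.2348637   0.15484339] [0.9, 0.9]
tipf [ 0.62880628 -0.25061655  0.231881  ] [13.5, 13.5]
tipr [ 0.63313958 -0.24427805  0.28010716] [0.1, 0.1]
```

Call:
{"name": "jog_arm", "arguments": {"steps": [[[0.05, -0.03, 0.02], [0, 0, -0.12], 1], [[0.1, -0.07, 0.04], [0, 0, -0.25], 1], [[0.14, -0.11, 0.06], [0, 0, -0.37], 1], [[0.18, -0.15, 0.08], [0, 0, -0.5], 1], [[0.21, -0.2, 0.1], [0, 0, -0.62], 1], [[0.24, -0.25, 0.12], [0, 0, -0.75], 1], [[0.25, -0.31, 0.14], [0, 0, -0.88], 1], [[0.26, -0.37, 0.16], [0, 0, -1.0], 1], [[0.27, -0.43, 0.16], [0, 0, -1.1], 1], [[0.27, -0.49, 0.16], [0, 0, -1.17], 1], [[0.27, -0.54, 0.16], [0, 0, -1.17], 1], [[0.27, -0.54, 0.16], [0, 0, -1.17], 1]]}}

```text
t: 1.6
eef_pos: [0.4551, 0.0005, 0.3901]
ee_rot: [-0.001, 0.683, 0.73, -0.001]
force: [-0.3, -0.0, 0.1]
opening: 0.0001
```

```bash
python3 - <<'E'
from h import *
c,s=snap('wrist','w0.png'); print(c['mount'],c['intrinsics'],c['dist'])
print(s)
E
```

```text
[[ 8.68031229e-04 -9.58207614e-01 -2.86072393e-01  7.33064692e-02]
 [ 9.99998792e-01  4.62838594e-04  1.48401148e-03  1.10016401e-04]
 [-1.28958575e-03 -2.86073336e-01  9.58206858e-01 -1.43254701e-01]
 [ 0.00000000e+00  0.00000000e+00  0.00000000e+00  1.00000000e+00]] [[374.83668502   0.         282.81122198]
 [  0.         374.83668502 211.84618935]
 [  0.           0.           1.        ]] [-0.0700861  0.         0.         0.         0.       ]
{'t': 1.6, 'joints': array([-9.08153165e-02,  4.69854831e-02,  1.44657104e+00, -1.18775145e-03,
        1.65071699e+00, -1.56928565e-01]), 'joint_velocities': array([ 0.06250032,  0.00101851, -0.00333764,  0.0444844 ,  0.00326322,
        0.03307559]), 'tau': array([-1.45831894e+00, -3.15071690e+01, -2.83263463e+01, -4.67261849e-01,
       -1.47465040e-02, -2.97365449e-01]), 'eef_pos': array([0.45507378, 0.00049165, 0.39005981]), 'ee_rot': array([-6.93967378e-04,  6.83383470e-01,  7.30058139e-01, -1.29060925e-03]), 'force': array([-0.3194867 , -0.04010301,  0.06248431]), 'moment': array([ 0.0786788 ,  0.01918278, -0.00360319]), 'opening': 0.00013100626133254366}
```

Call:
{"name": "jog_arm", "arguments": {"steps": [[[0, 0, 0], [0.18, 0, 0], 1], [[0, 0, 0], [0.36, 0, 0], 1], [[0, 0, 0], [0.36, 0, 0], 1]]}}

```text
t: 2.02
eef_pos: [0.4552, 0.0011, 0.3887]
ee_rot: [-0.125, 0.673, 0.717, 0.13]
force: [-0.2, 0.2, -0.8]
opening: -0.0002
```

```bash
python3 - <<'E'
from h import *
s=read_state(); print(s['joints'],s['eef_pos'])
E
```

```text
[-0.36696719  0.08435266  1.46586983  0.33916543  1.72193666 -0.40155614] [0.45515282 0.00105834 0.38865522]
```

Call:
{"name": "jog_arm", "arguments": {"steps": [[[0, 0.03, 0], [0.18, 0, 0], 1], [[0, 0.06, 0], [0.36, 0, 0], 1], [[0, 0.08, 0], [0.54, 0, 0], 1], [[0, 0.1, 0], [0.72, 0, 0], 1], [[0, 0.1, 0], [0.9, 0, 0], 1], [[0, 0.1, 0], [1.08, 0, 0], 1], [[0, 0.1, 0], [1.21, 0, 0], 1], [[0, 0.1, 0], [1.21, 0, 0], 1], [[0, 0.1, 0], [1.21, 0, 0], 1]]}}

```text
t: 3.15
eef_pos: [0.455, 0.1023, 0.3889]
ee_rot: [-0.486, 0.482, 0.518, 0.513]
force: [-0.7, -0.1, 0.7]
opening: 0.0002
```

```bash
python3 - <<'E'
from h import *
s=read_state(); print(s['joints'],s['eef_pos'])
E
```

```text
[-0.61034112  0.49915412  1.8501498   1.10608229  1.9949505  -0.94444636] [0.45495959 0.10234961 0.38885855]
```

Call:
{"name": "jog_arm", "arguments": {"steps": [[[0.0, -0.02, 0], [0, 0, -0.18], 1], [[0.02, -0.04, 0], [0, 0, -0.36], 1], [[0.04, -0.06, 0], [0, 0, -0.54], 1], [[0.05, -0.08, 0], [0, 0, -0.72], 1], [[0.06, -0.1, 0], [0, 0, -0.9], 1], [[0.07, -0.13, 0], [0, 0, -1.08], 1], [[0.07, -0.16, 0], [0, 0, -1.26], 1], [[0.07, -0.18, 0], [0, 0, -1.44], 1], [[0.07, -0.2, 0], [0, 0, -1.54], 1], [[0.07, -0.2, 0], [0, 0, -1.54], 1]]}}

```text
t: 4.4
eef_pos: [0.5632, -0.1247, 0.4459]
ee_rot: [-0.001, 0.721, 0.051, 0.691]
force: [0.5, 0.9, 0.0]
opening: 0.0
```

```bash
python3 - <<'E'
from h import *
c,s=snap('wrist','w1.png'); print(s['joints'],s['eef_pos'],s['force'])
snap('scene','scene1.png')
E
```

```text
[-0.83638495  0.04761382  2.32553591  2.05176791  1.09349169 -0.97584543] [ 0.56324427 -0.12467081  0.44594977] [0.51363743 0.90239139 0.01445219]
```

View pics/w1.png

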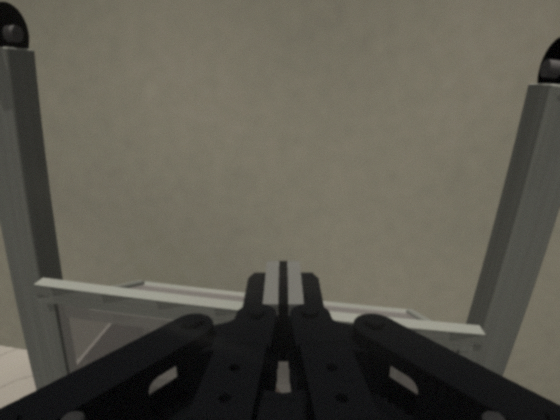

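View pics/scene1.png

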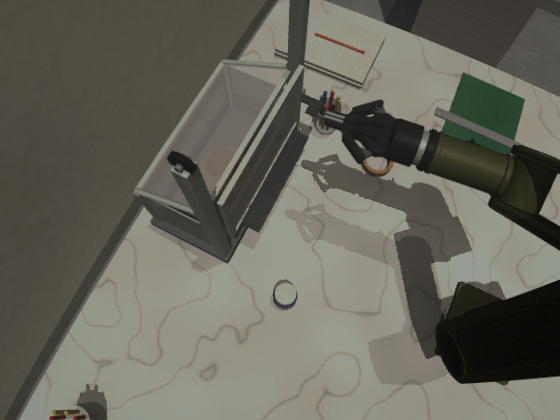

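The wrist view shows the hood top and post tops at the image edges. The elbow joint is at its limit (2.325) and the hand stopped 57 mm high. I'll fit the arm's geometry so I can plan a pose it can reach.

```bash
cat > kin.py <<'E'
import numpy as np
from scipy.spatial.transform import Rotation as R
from scipy.optimize import least_squares
def fk(q,p):
    h,a1,L2,a3,d4,Lt=p
    A=R.from_euler('z',q[0])
    B=A*R.from_euler('y',q[1]); C=B*R.from_euler('y',q[2]); D=C*R.from_euler('z',q[3])*R.from_euler('y',q[4]); E=D*R.from_euler('z',q[5])
    el=np.array([0,0,h])+A.apply([a1,0,0])+B.apply([0,0,L2])
    w=el+C.apply([a3,0,d4]); return w+D.apply([0,0,Lt]),E,el,w
J=[[1.16851639,.3076,1.507669,0,1.328431,-.0735],[-.0908153,.0469855,1.446571,-.0011878,1.650717,-.1569],[-.36696719,.08435266,1.46586983,.33916543,1.72193666,-.40155614],[-.61034112,.49915412,1.8501498,1.10608229,1.9949505,-.94444636],[-.83638495,.04761382,2.32553591,2.05176791,1.09349169,-.97584543]]
P=[[.18540544,.5435423,.23036693],[.45507,.00049,.39006],[.45515282,.00105834,.38865522],[.45495959,.10234961,.38885855],[.56324427,-.12467081,.44594977]]
f=lambda p:np.concatenate([fk(q,p)[0]-x for q,x in zip(J,P)])
s=least_squares(f,[.3,0,.4,0,.4,.3]); p=s.x
E
python3 - <<'E'
from kin import *
print(p.round(4),np.abs(s.fun).max())
for q in J: 
    r=fk(q,p); print(r[0].round(3),r[1].as_quat().round(3),r[2].round(3),r[3].round(3))
E
```

```text
[ 0.1548 -0.061   0.7323  0.1111  0.4692  0.417 ] 0.04489864487423664
[0.23  0.541 0.214] [-0.582  0.813 -0.001 -0.001] [0.063 0.148 0.853] [0.231 0.542 0.631]
[ 0.447 -0.041  0.395] [-0.033  0.999 -0.    -0.001] [-0.026  0.002  0.886] [ 0.448 -0.041  0.812]
[ 0.439 -0.022  0.393] [-0.031  0.983  0.18   0.003] [ 0.001 -0.     0.885] [ 0.441 -0.169  0.783]
[0.444 0.104 0.388] [-0.025  0.707  0.706  0.02 ] [ 0.237 -0.166  0.798] [ 0.447 -0.313  0.389]
[ 0.563 -0.134  0.453] [0.474 0.546 0.489 0.488] [-0.018  0.019  0.886] [ 0.147 -0.163  0.472]
```

```bash
python3 - <<'E'
s=open('kin.py').read()
s=s.replace("h,a1,L2,a3,d4,Lt=p","h,a1,L2,a3,d4,Lt,b,ox=p").replace("C.apply([a3,0,d4])","C.apply([a3,b,d4])").replace("D.apply([0,0,Lt])","D.apply([ox,0,Lt])").replace(".4,.3])",".4,.3,0,0])")
open('kin.py','w').write(s)
E
python3 - <<'E'
from kin import *
print(p.round(4),np.abs(s.fun).max())
Q=[[.16365,.98652,-.00102,-.00025],[.68338,.73006,-.00129,-.00069],[.673,.717,.13,-.125],[.482,.518,.513,-.486],[.721,.051,.691,-.001]]
for q,m in zip(J,Q): 
    r=fk(q,p); print(r[0].round(3),(r[1].inv()*R.from_quat(m)).as_rotvec().round(3),r[2].round(3),r[3].round(3))
E
```

```text
[ 0.1922 -0.      0.6465  0.1092  0.4166  0.3712  0.0422 -0.    ] 2.0154169939612387e-06
[0.185 0.544 0.23 ] [-0.    -0.     1.571] [0.077 0.18  0.808] [0.186 0.544 0.602]
[0.455 0.    0.39 ] [-0.    -0.     1.571] [ 0.03  -0.003  0.838] [0.456 0.001 0.761]
[0.455 0.001 0.389] [-1.000e-03  0.000e+00  1.571e+00] [ 0.051 -0.02   0.836] [ 0.457 -0.13   0.736]
[0.455 0.102 0.389] [0.000e+00 1.000e-03 1.571e+00] [ 0.254 -0.177  0.76 ] [ 0.458 -0.269  0.39 ]
[ 0.563 -0.125  0.446] [1.000e-03 0.000e+00 1.571e+00] [ 0.021 -0.023  0.838] [ 0.193 -0.151  0.463]
```

```bash
cat >> kin.py <<'E'
def tool(yaw,pitch): # z fwd, x up
    z=np.array([np.cos(yaw)*np.cos(pitch),np.sin(yaw)*np.cos(pitch),np.sin(pitch)])
    x=np.array([0,0,1.])-z[2]*z; x/=np.linalg.norm(x); return R.from_matrix(np.c_[x,np.cross(z,x),z])
lo=np.array([-3.12,-1.05,.14,-1.42,.1,-2.68]);hi=np.array([3.12,2.28,2.33,4.57,2.73,2.68])
def ik(pos,Rt,q0):
    T=Rt*R.from_euler('z',-np.pi/2)
    def g(q):
        r=fk(q,p); return np.r_[r[0]-pos,.3*(T.inv()*r[1]).as_rotvec()]
    s=least_squares(g,np.clip(q0,lo+1e-3,hi-1e-3),bounds=(lo,hi)); return s.x,np.abs(s.fun).max()
E
python3 - <<'E'
from kin import *
for psi in(.2,.35,.5,.65):
  for pit in(-.1,0):
    for y in(-.15,-.1,-.05):
      q=np.array(J[4]);o=[]
      for x,z in((.56,.42),(.56,.3),(.56,.12),(.645,.12),(.645,.29)):
        q2,e=ik([x,y,z],tool(psi,pit),q); o.append(f'{e*1000:.0f}'); 
        if e<1e-3:q=q2
      print(psi,pit,y,o,q.round(2),fk(q,p)[3].round(2))
E
```

```text
0.2 -0.1 -0.15 ['0', '13', '32', '1', '0'] [-0.79  0.51  2.28  2.1   1.28 -1.27] [ 0.28 -0.22  0.33]
0.2 -0.1 -0.1 ['0', '25', '50', '15', '2'] [-0.88  0.09  2.31  1.87  1.17 -0.86] [ 0.2  -0.17  0.46]
0.2 -0.1 -0.05 ['4', '32', '67', '27', '12'] [-0.84  0.05  2.33  2.05  1.09 -0.98] [ 0.19 -0.15  0.46]
0.2 0 -0.15 ['0', '22', '28', '0', '0'] [-0.79  0.61  2.31  2.14  1.45 -1.39] [ 0.28 -0.22  0.29]
0.2 0 -0.1 ['6', '36', '44', '12', '9'] [-0.84  0.05  2.33  2.05  1.09 -0.98] [ 0.19 -0.15  0.46]
0.2 0 -0.05 ['16', '46', '57', '24', '20'] [-0.84  0.05  2.33  2.05  1.09 -0.98] [ 0.19 -0.15  0.46]
0.35 -0.1 -0.15 ['0', '0', '6', '0', '0'] [-0.85  0.53  2.17  1.87  1.33 -1.15] [ 0.3  -0.28  0.33]
0.35 -0.1 -0.1 ['0', '9', '25', '0', '0'] [-0.76  0.52  2.25  1.97  1.31 -1.22] [ 0.3  -0.23  0.33]
0.35 -0.1 -0.05 ['0', '21', '43', '8', '0'] [-0.66  0.51  2.31  2.08  1.3  -1.29] [ 0.3  -0.18  0.33]
0.35 0 -0.15 ['0', '0', '4', '0', '0'] [-0.86  0.62  2.2   1.92  1.46 -1.27] [ 0.3  -0.28  0.29]
0.35 0 -0.1 ['0', '16', '22', '0', '0'] [-0.77  0.61  2.27  2.01  1.46 -1.34] [ 0.3  -0.23  0.29]
0
[... 571 characters left out ...]
2 -0.28  0.29]
0.5 0 -0.05 ['0', '9', '14', '0', '0'] [-0.73  0.61  2.23  1.9   1.47 -1.29] [ 0.32 -0.23  0.29]
0.65 -0.1 -0.15 ['0', '0', '0', '0', '0'] [-0.9   0.59  1.94  1.53  1.48 -0.95] [ 0.35 -0.37  0.33]
0.65 -0.1 -0.1 ['0', '0', '0', '0', '0'] [-0.83  0.57  2.02  1.59  1.44 -1.01] [ 0.35 -0.32  0.33]
0.65 -0.1 -0.05 ['0', '0', '0', '0', '0'] [-0.76  0.55  2.09  1.67  1.4  -1.06] [ 0.35 -0.27  0.33]
0.65 0 -0.15 ['0', '0', '0', '0', '0'] [-0.9   0.66  1.96  1.59  1.56 -1.04] [ 0.35 -0.37  0.29]
0.65 0 -0.1 ['0', '0', '0', '0', '0'] [-0.84  0.64  2.04  1.65  1.53 -1.11] [ 0.35 -0.32  0.29]
0.65 0 -0.05 ['0', '0', '0', '0', '0'] [-0.76  0.63  2.11  1.72  1.51 -1.17] [ 0.35 -0.27  0.29]
```

```bash
cat >> kin.py <<'E'
def plan(pos,yaw,pit):
    from station import read_state
    s=read_state(); w=s['ee_rot']; R0=R.from_quat([w[1],w[2],w[3],w[0]])
    print('shift',(np.array(pos)-s['eef_pos']).round(4),'turn',(tool(yaw,pit)*R0.inv()).as_rotvec().round(3))
    q,e=ik(pos,tool(yaw,pit),s['joints']); print('ik',q.round(2),round(e*1000,1),'wrist',fk(q,p)[3].round(2))
E
python3 - <<'E'
from kin import *
plan([.5,-.13,.36],.1,-.6)
plan([.5,-.17,.33],.1,-.6)
E
```

```text
shift [-0.0637 -0.0043 -0.0835] turn [0.016 0.555 0.006]
ik [-0.86 -0.14  2.11  1.11  0.85 -0.03] 0.0 wrist [ 0.2  -0.16  0.57]
shift [-0.0637 -0.0443 -0.1135] turn [0.016 0.555 0.006]
ik [-0.95 -0.05  2.13  1.18  0.88 -0.2 ] 0.0 wrist [ 0.2  -0.2   0.54]
```

Call:
{"name": "jog_arm", "arguments": {"steps": [[[-0.03, 0, -0.02], [0, 0.18, 0], 1], [[-0.05, -0.01, -0.04], [0.01, 0.36, 0], 1], [[-0.064, -0.02, -0.08], [0.016, 0.555, 0.006], 1], [[-0.064, -0.03, -0.09], [0.016, 0.555, 0.006], 1], [[-0.064, -0.03, -0.09], [0.016, 0.555, 0.006], 1]]}}

```text
t: 5.12
eef_pos: [0.5002, -0.1566, 0.3534]
ee_rot: [-0.023, 0.883, 0.045, 0.466]
force: [-0.1, 0.3, 0.1]
opening: 0.0003
```

```bash
python3 - <<'E'
from h import *
c,s=snap('wrist','w2.png'); print(s['joints'],s['eef_pos'],s['ee_rot'],s['joint_velocities'])
a=cv2.imread('pics/w2.png'); cv2.imwrite('pics/w2b.png',cv2.resize(np.clip(a*1.7,0,255).astype('uint8'),(800,600)))
E
```

```text
[-0.92147848 -0.10246007  2.10103089  1.12609681  0.89509425 -0.09643049] [ 0.50016676 -0.15664695  0.35344109] [-0.02347718  0.88340374  0.0451364   0.46584264] [ 0.00161067 -0.00557801  0.04618428  0.0519023   0.01207951 -0.04067787]
```

View pics/w2b.png

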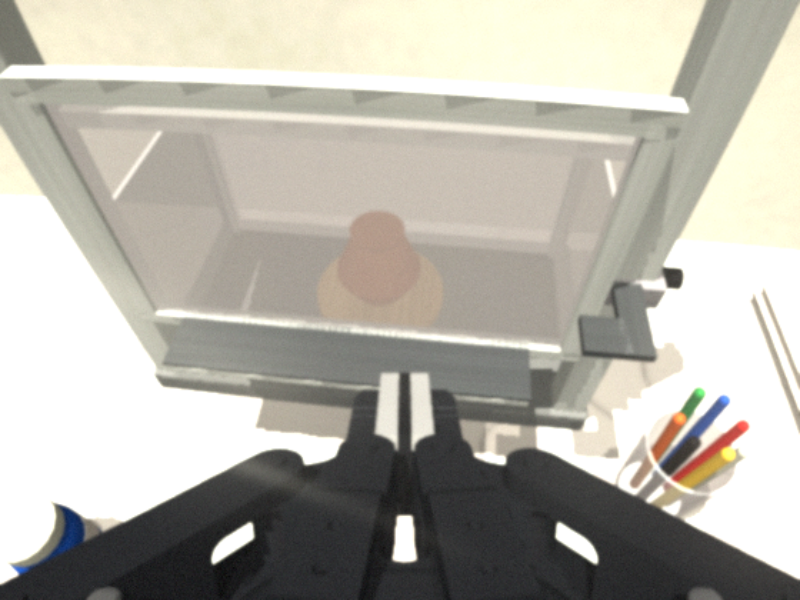

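The wrist view shows the lip strip clearly, from (165, 362) to (529, 395) along its front edge. The pointer tip edge runs from (580, 318) to (581, 355), in the enlarged picture's pixels. I'll zoom in for corners.

```bash
python3 - <<'E'
import cv2,numpy as np
a=cv2.imread('pics/w2.png').astype(float)*1.5
f=lambda n,y0,y1,x0,x1,k:cv2.imwrite('pics/'+n,cv2.resize(np.clip(a[y0:y1,x0:x1],0,255).astype('uint8'),None,fx=k,fy=k,interpolation=cv2.INTER_NEAREST))
f('w2r.png',190,300,350,470,6); f('w2l.png',215,285,95,195,7)
E
```

```text
(no output)
```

View pics/w2r.png

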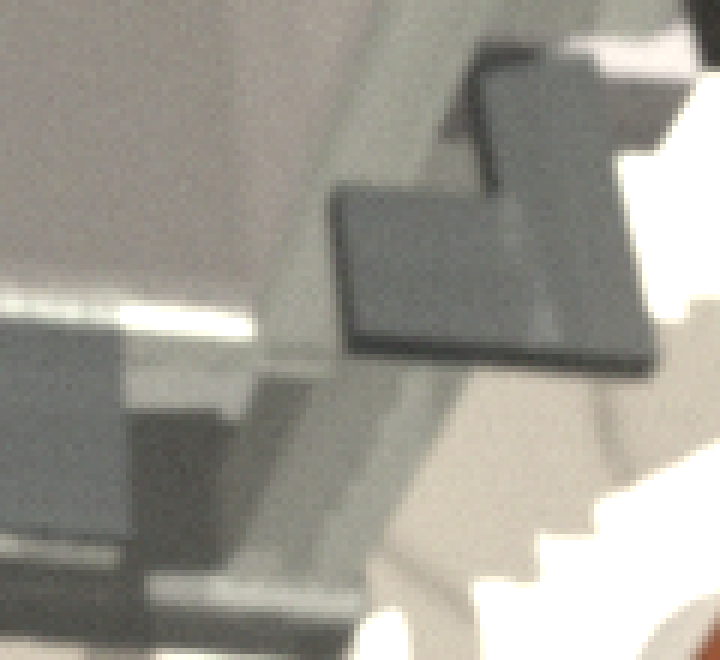

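View pics/w2l.png

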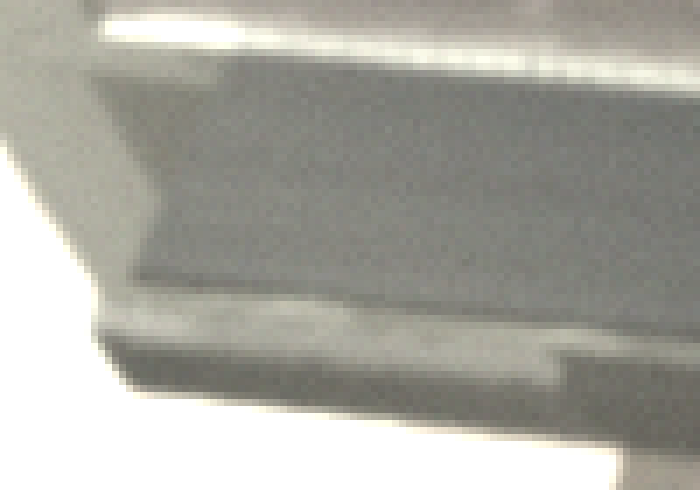

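```bash
python3 - <<'E'
from h import *
t=load('top0');s=load('scene0');w=load('w2')
T7=lambda p:ray(*t,(350+p[0]/7-.5,155+p[1]/7-.5))
S7=lambda p:ray(*s,(280+p[0]/7-.5,80+p[1]/7-.5))
T=lambda p:ray(*t,(195+p[0]/3.2-.5,90+p[1]/3.2-.5))
S=lambda p:ray(*s,(140+p[0]/2.8-.5,60+p[1]/2.8-.5))
W=lambda p:ray(*w,(350+p[0]/6-.5,190+p[1]/6-.5))
WL=lambda p:ray(*w,(95+p[0]/7-.5,215+p[1]/7-.5))
def show(n,r):
    print(n,tri(r)); 
    if len(r)==3: print('   TW',tri([r[0],r[2]]),'SW',tri([r[1],r[2]]))
show('lipR',[T7((91,272)),S7((202,400)),W((132,533))])
show('lipL',[T((187,337)),S((333,482)),WL((135,272))])
show('tipf',[T7((177,245)),S7((177,229)),W((357,336))])
show('tipr',[T7((177,168)),S7((205,172)),W((343,188))])
show('tipfr',[T7((310,245)),W((650,352))])
E
```

```text
lipR (array([ 0.61917303, -0.23464652,  0.15616401]), [1.1, 0.9, 0.5])
   TW (array([ 0.61750334, -0.23418776,  0.15984713]), [0.1, 0.1]) SW (array([ 0.62035772, -0.23523544,  0.15457471]), [0.2, 0.2])
lipL (array([0.62228636, 0.04284673, 0.15104756]), [1.6, 2.4, 1.5])
   TW (array([0.62206586, 0.04113115, 0.1544638 ]), [0.1, 0.1]) SW (array([0.62217253, 0.04376038, 0.15098885]), [1.8, 1.8])
tipf (array([ 0.63121219, -0.25959611,  0.20920402]), [12.6, 15.8, 3.8])
   TW (array([ 0.6163333 , -0.25430564,  0.22411469]), [0.8, 0.8]) SW (array([ 0.64991587, -0.27408371,  0.18285875]), [5.6, 5.6])
tipr (array([ 0.63701678, -0.25523754,  0.24421148]), [4.8, 10.5, 8.7])
   TW (array([ 0.64291583, -0.25515141,  0.22509705]), [0.4, 0.4]) SW (array([ 0.63650543, -0.25827365,  0.24247336]), [9.3, 9.3])
tipfr (array([ 0.61542393, -0.29800635,  0.22660045]), [1.1, 1.1])
```

Using the top and wrist views, the lip top is at z≈0.155 and the pointer top at z≈0.2245. The sizes agree: tip width 27 mm (28 given), gap beside the lip 20 mm (19 given), lip length 277 mm (280 given). The scene view's tip corners disagree by 10–15 mm, probably because the post hides them, so I'm leaving them out. The lift needed is about 69 mm.

```bash
python3 - <<'E'
from kin import *
plan([.57,-.12,.26],.5,-.05)
plan([.57,-.12,.095],.5,-.05)
plan([.647,-.12,.095],.5,-.05)
plan([.647,-.12,.21],.5,-.05)
E
```

```text
shift [ 0.0702  0.0357 -0.093 ] turn [ 0.163 -0.529  0.388]
ik [-0.99  0.64  2.25  1.63  1.5  -1.33] 0.0 wrist [ 0.24 -0.3   0.28]
shift [ 0.0702  0.0357 -0.258 ] turn [ 0.163 -0.529  0.388]
ik [-0.99  1.07  2.26  1.66  1.54 -1.76] 0.0 wrist [ 0.24 -0.3   0.11]
shift [ 0.1472  0.0357 -0.258 ] turn [ 0.163 -0.529  0.388]
ik [-0.84  1.02  2.13  1.8   1.52 -1.59] 0.0 wrist [ 0.32 -0.3   0.11]
shift [ 0.1472  0.0357 -0.143 ] turn [ 0.163 -0.529  0.388]
ik [-0.84  0.76  2.15  1.78  1.47 -1.34] 0.0 wrist [ 0.32 -0.3   0.23]
```

Call:
{"name": "jog_arm", "arguments": {"steps": [[[0.0, 0.01, 0], [0.045, -0.145, 0.105], 1], [[0.02, 0.02, -0.01], [0.09, -0.29, 0.213], 1], [[0.04, 0.03, -0.03], [0.13, -0.423, 0.31], 1], [[0.06, 0.036, -0.06], [0.163, -0.529, 0.388], 1], [[0.07, 0.036, -0.09], [0.163, -0.529, 0.388], 1], [[0.07, 0.036, -0.14], [0.163, -0.529, 0.388], 1], [[0.07, 0.036, -0.19], [0.163, -0.529, 0.388], 1], [[0.07, 0.036, -0.23], [0.163, -0.529, 0.388], 1], [[0.07, 0.036, -0.255], [0.163, -0.529, 0.388], 1], [[0.07, 0.036, -0.258], [0.163, -0.529, 0.388], 1], [[0.07, 0.036, -0.258], [0.163, -0.529, 0.388], 1]]}}

```text
t: 6.55
eef_pos: [0.5698, -0.1198, 0.0955]
ee_rot: [-0.171, 0.702, 0.179, 0.668]
force: [1.2, 1.0, 0.5]
opening: 0.0001
```

```bash
python3 - <<'E'
from h import *
from kin import plan
c,s=snap('wrist','w3.png'); print(s['joints'],s['eef_pos'],s['ee_rot'],s['force'])
snap('scene','scene3.png')
plan([.647,-.12,.095],.5,-.05)
E
```

```text
[-0.9928611   1.06957262  2.25829196  1.65696094  1.53718272 -1.75620266] [ 0.56977532 -0.11976207  0.09550075] [-0.17055674  0.7017773   0.17884606  0.6681565 ] [1.17479664 1.03184365 0.45168315]
shift [ 0.0772 -0.0003 -0.0013] turn [0.001 0.001 0.   ]
ik [-0.84  1.02  2.13  1.8   1.52 -1.59] 0.0 wrist [ 0.32 -0.3   0.11]
```

View pics/w3.png

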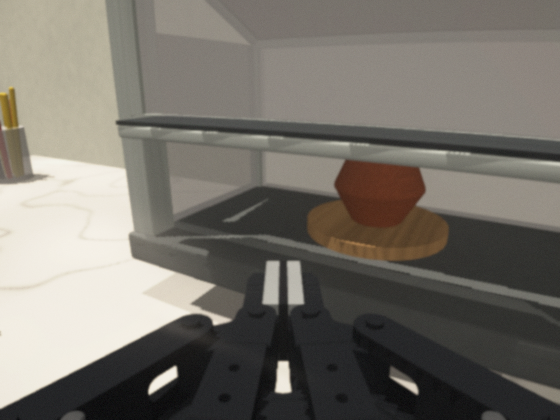

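View pics/scene3.png

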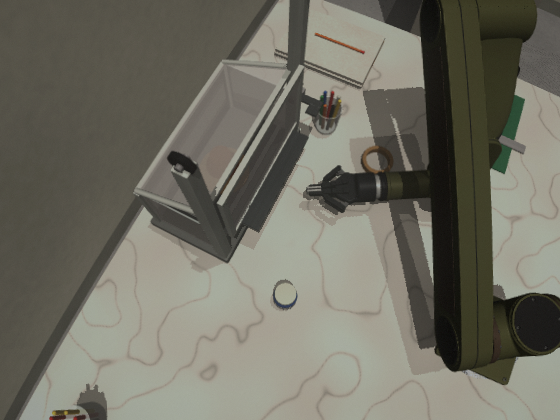

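The fingertips at (280, 265) are well below the lip's front face at row ~140. The bystanders haven't moved. Next I move in under the lip.

Call:
{"name": "jog_arm", "arguments": {"steps": [[[0.03, 0, 0], [0, 0, 0], 1], [[0.06, 0, 0], [0, 0, 0], 1], [[0.073, 0, 0], [0, 0, 0], 1], [[0.073, 0, 0], [0, 0, 0], 1], [[0.073, 0, 0.01], [0, 0, 0], 1], [[0.073, 0, 0.015], [0, 0, 0], 1], [[0.073, 0, 0.02], [0, 0, 0], 1], [[0.073, 0, 0.02], [0, 0, 0], 1]]}}

```text
t: 7.65
eef_pos: [0.6426, -0.1199, 0.1168]
ee_rot: [-0.17, 0.702, 0.18, 0.668]
force: [-0.8, 0.3, -0.1]
opening: 0.0005
```

```bash
python3 - <<'E'
from h import *
c,s=snap('wrist','w4.png'); print(s['eef_pos'],s['force'])
snap('scene','scene4.png')
E
```

```text
[ 0.64255757 -0.1199277   0.11678288] [-0.79462115  0.29619164 -0.12924105]
```

View pics/w4.png

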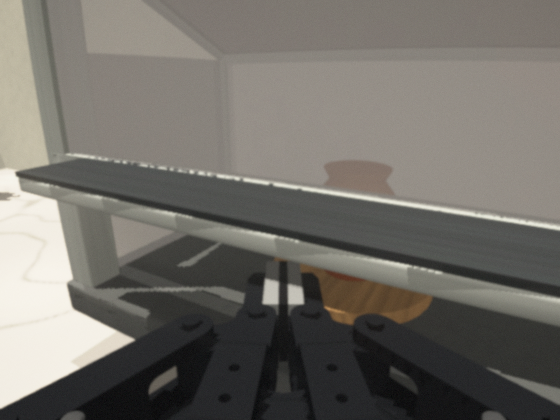

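The fingertips are under the lip, with its front face hiding the tips at about (283, 258). I'll raise slowly.

Call:
{"name": "jog_arm", "arguments": {"steps": [[[0, 0, 0.004], [0, 0, 0], 1], [[0, 0, 0.008], [0, 0, 0], 1], [[0, 0, 0.012], [0, 0, 0], 1], [[0, 0, 0.016], [0, 0, 0], 1], [[0, 0, 0.02], [0, 0, 0], 1], [[0, 0, 0.024], [0, 0, 0], 1], [[0, 0, 0.027], [0, 0, 0], 1], [[0, 0, 0.03], [0, 0, 0], 1], [[0, 0, 0.033], [0, 0, 0], 1]]}}

```text
t: 8.88
eef_pos: [0.6427, -0.1198, 0.1494]
ee_rot: [-0.17, 0.702, 0.18, 0.668]
force: [0.5, -0.6, -3.0]
opening: -0.0001
```

```bash
python3 - <<'E'
from h import *
c,s=snap('wrist','w5.png'); print(s['eef_pos'],s['force'])
snap('top','top5.png')
E
```

```text
[ 0.64268232 -0.11982543  0.14939644] [ 0.5150212  -0.5606744  -3.01358496]
```

View pics/w5.png

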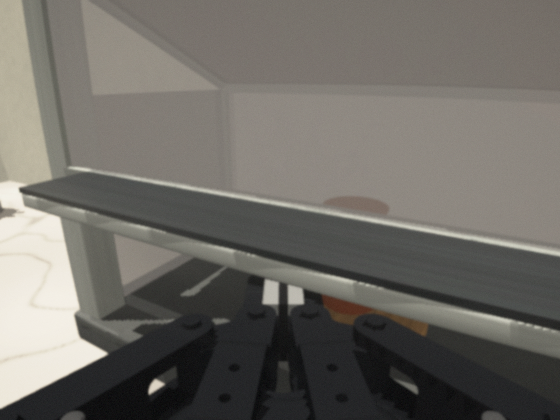

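```bash
python3 - <<'E'
from h import *
a=cv2.imread('pics/w5.png').astype(float)*1.5
cv2.imwrite('pics/w5l.png',cv2.resize(np.clip(a[160:230,0:90],0,255).astype('uint8'),None,fx=8,fy=8,interpolation=cv2.INTER_NEAREST))
a=cv2.imread('pics/top5.png').astype(float)*1.7
cv2.imwrite('pics/top5z.png',cv2.resize(np.clip(a[150:220,240:430],0,255).astype('uint8'),None,fx=4,fy=4,interpolation=cv2.INTER_NEAREST))
E
```

```text
(no output)
```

View pics/w5l.png

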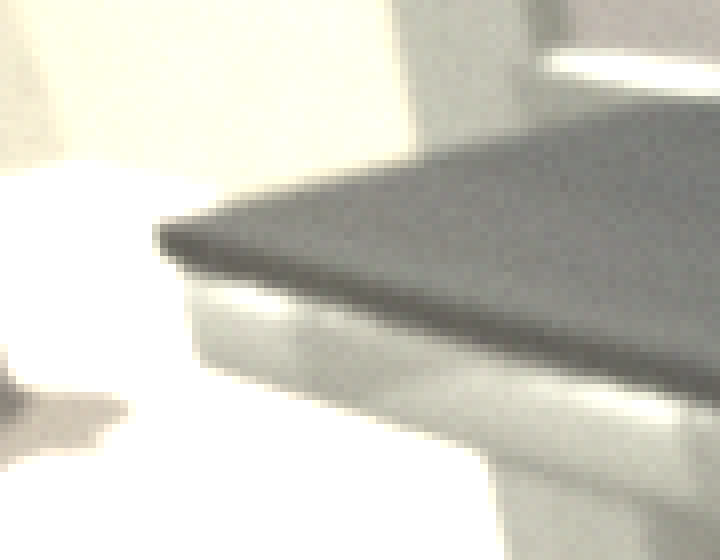

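View pics/top5z.png

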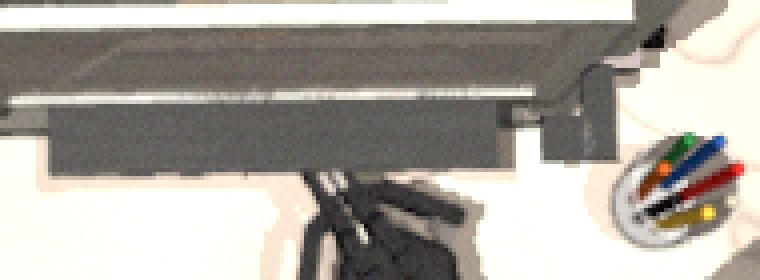

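```bash
python3 - <<'E'
from h import *
w=load('w5');t=load('top5')
r=ray(*w,(155/8-.5,160+232/8-.5)); o,d=r
for x in(.6215,.6225): print(o+d*(x-o[0])/d[0])
T=lambda p:ray(*t,(240+p[0]/4-.5,150+p[1]/4-.5))
print(tri([T((48,177)),r]))
o,d=ray(*w,(205/8-.5,160+370/8-.5)); print(o+d*(.622-o[0])/d[0])
# top only: width-based height: intersect at candidate z, width 280
for z in(.155,.16,.165,.17): 
    a,b=onz(T((48,177)),z),onz(T((498,171)),z); print(z,a,b,np.linalg.norm(a-b))
# joint: lip width same in wrist?
E
```

```text
[0.6215     0.03860076 0.17454483]
[0.6225     0.04083011 0.17399544]
(array([0.62276031, 0.04326375, 0.17337669]), [0.8, 0.8])
[0.622      0.0369104  0.16442507]
0.155 [0.6248691  0.04460115 0.155     ] [ 0.62095234 -0.23882628  0.155     ] 0.2834544919919653
0.16 [0.62410095 0.04431524 0.16      ] [ 0.62019974 -0.23798685  0.16      ] 0.28232904172458284
0.165 [0.6233328  0.04402933 0.165     ] [ 0.61944715 -0.23714741  0.165     ] 0.28120359145720036
0.17 [0.62256466 0.04374342 0.17      ] [ 0.61869455 -0.23630798  0.17      ] 0.280078141189818
```

The lip top is at z≈0.174 with the TCP at 0.1494. That 24.4 mm offset matches 12 mm of lip, 11 mm of finger half-width and about 1.3 mm from the tilt. About 50 mm remains, so I'll raise 40 mm and re-measure.

Call:
{"name": "jog_arm", "arguments": {"steps": [[[0, 0, 0.003], [0, 0, 0], 1], [[0, 0, 0.007], [0, 0, 0], 1], [[0, 0, 0.011], [0, 0, 0], 1], [[0, 0, 0.015], [0, 0, 0], 1], [[0, 0, 0.019], [0, 0, 0], 1], [[0, 0, 0.023], [0, 0, 0], 1], [[0, 0, 0.027], [0, 0, 0], 1], [[0, 0, 0.031], [0, 0, 0], 1], [[0, 0, 0.035], [0, 0, 0], 1], [[0, 0, 0.038], [0, 0, 0], 1], [[0, 0, 0.04], [0, 0, 0], 1], [[0, 0, 0.04], [0, 0, 0], 1]]}}

```text
t: 10.48
eef_pos: [0.6427, -0.1198, 0.1904]
ee_rot: [-0.17, 0.701, 0.18, 0.669]
force: [0.4, 0.9, -2.3]
opening: 0.0001
```

```bash
python3 - <<'E'
from h import *
c,s=snap('wrist','w6.png'); print(s['eef_pos'],s['force'])
snap('top','top6.png');snap('scene','scene6.png')
a=cv2.imread('pics/w6.png').astype(float)*1.5
cv2.imwrite('pics/w6l.png',cv2.resize(np.clip(a[160:230,0:90],0,255).astype('uint8'),None,fx=8,fy=8,interpolation=cv2.INTER_NEAREST))
a=cv2.imread('pics/top6.png').astype(float)*1.7
cv2.imwrite('pics/top6z.png',cv2.resize(np.clip(a[150:220,240:430],0,255).astype('uint8'),None,fx=4,fy=4,interpolation=cv2.INTER_NEAREST))
a=cv2.imread('pics/scene6.png').astype(float)*1.7
cv2.imwrite('pics/scene6z.png',cv2.resize(np.clip(a[80:160,270:360],0,255).astype('uint8'),None,fx=7,fy=7,interpolation=cv2.INTER_NEAREST))
E
```

```text
[ 0.64268576 -0.11984229  0.19039487] [ 0.42427147  0.8716354  -2.26467692]
```

View pics/w6l.png

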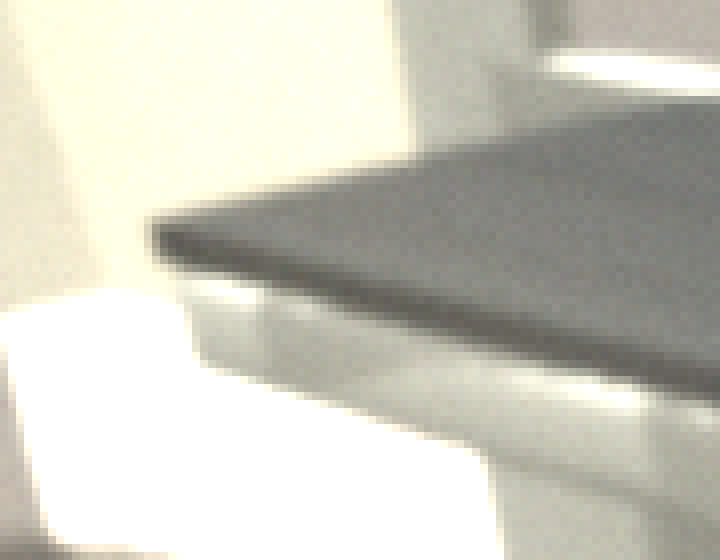

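View pics/top6z.png

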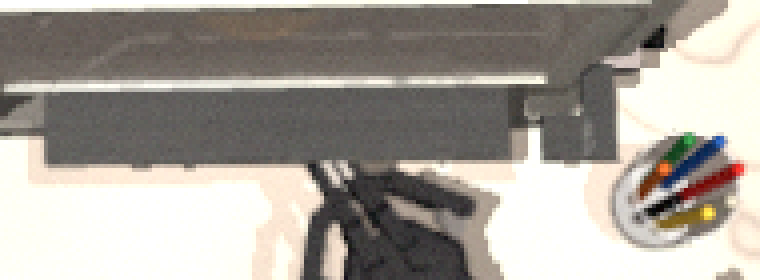

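View pics/scene6z.png

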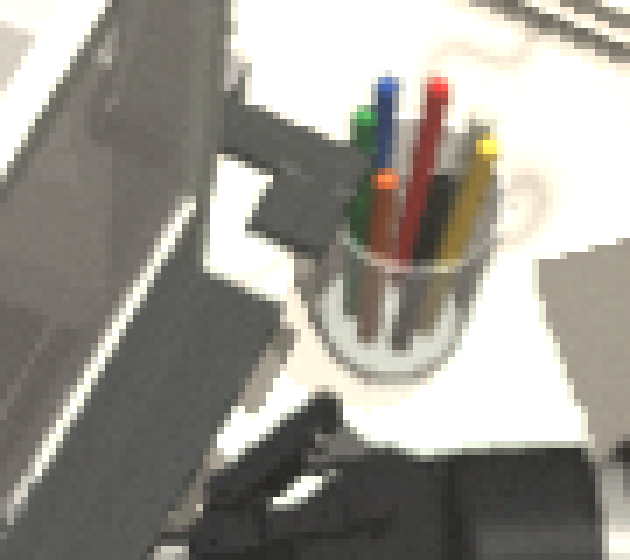

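The scene view is now clear: the pointer corner I called "front" there is really the tip's rear corner, which explains the earlier disagreement. I'll recompute.

```bash
python3 - <<'E'
from h import *
t=load('top0');s=load('scene0');w=load('w2')
T7=lambda p:ray(*t,(350+p[0]/7-.5,155+p[1]/7-.5))
S7=lambda p:ray(*s,(280+p[0]/7-.5,80+p[1]/7-.5))
W=lambda p:ray(*w,(350+p[0]/6-.5,190+p[1]/6-.5))
r=[T7((177,168)),S7((177,230)),W((343,188))]
print('tipr',tri(r),'SW',tri(r[1:]),'TS',tri(r[:2]))
w=load('w6');t=load('top6');sc=load('scene6')
T=lambda p:ray(*t,(240+p[0]/4-.5,150+p[1]/4-.5))
S=lambda p:ray(*sc,(270+p[0]/7-.5,80+p[1]/7-.5))
o,d=r=ray(*w,(150/8-.5,160+226/8-.5)); print('w6 L',o+d*(.622-o[0])/d[0],tri([T((45,165)),r]))
print('R TS',tri([T((511,161)),S((279,309))]))
# pointer in same images
print('tipr TS now',tri([T((542,117)),S((247,230))]))
for z in(.205,.21,.215,.22): 
    a,b=onz(T((45,165)),z),onz(T((511,161)),z); print(z,a,b,np.linalg.norm(a-b))
E
```

```text
tipr (array([ 0.64375935, -0.25529785,  0.22348231]), [0.5, 0.6, 0.8]) SW (array([ 0.64447534, -0.25584328,  0.22258356]), [0.6, 0.6]) TS (array([ 0.64383828, -0.25526813,  0.22251442]), [0.4, 0.4])
w6 L [0.622      0.0403444  0.21556792] (array([0.62303404, 0.04280525, 0.21496704]), [0.1, 0.1])
R TS (array([ 0.62064557, -0.23730943,  0.21219713]), [2.4, 2.4])
tipr TS now (array([ 0.64374548, -0.25595247,  0.22139306]), [0.7, 0.7])
0.205 [0.62456725 0.04341239 0.205     ] [ 0.61934388 -0.23868463  0.205     ] 0.28214537866479583
0.21 [0.62376859 0.04311958 0.21      ] [ 0.61856682 -0.23781107  0.21      ] 0.28097880774517736
0.215 [0.62296993 0.04282676 0.215     ] [ 0.61778976 -0.23693752  0.215     ] 0.27981223682555884
0.22 [0.62217127 0.04253395 0.22      ] [ 0.61701269 -0.23606396  0.22      ] 0.27864566590594037
```

All three views now agree on the pointer top: 0.2235 m, residuals under 1 mm. The lip top is about 0.215 m, so I'll raise 8 mm more, erring low because I can only correct upward.

Call:
{"name": "jog_arm", "arguments": {"steps": [[[0, 0, 0.002], [0, 0, 0], 1], [[0, 0, 0.004], [0, 0, 0], 1], [[0, 0, 0.006], [0, 0, 0], 1], [[0, 0, 0.008], [0, 0, 0], 1], [[0, 0, 0.008], [0, 0, 0], 1], [[0, 0, 0.008], [0, 0, 0], 1], [[0, 0, 0.008], [0, 0, 0], 1]]}}

```text
t: 11.5
eef_pos: [0.6427, -0.1198, 0.1987]
ee_rot: [-0.17, 0.701, 0.18, 0.669]
force: [0.6, -0.1, -0.4]
opening: -0.0001
```

Call:
{"name": "jog_arm", "arguments": {"steps": [[[0, 0, -0.01], [0, 0, 0], 1], [[0, 0, -0.025], [0, 0, 0], 1], [[0, 0, -0.04], [0, 0, 0], 1], [[0, 0, -0.04], [0, 0, 0], 1], [[-0.03, 0, -0.04], [0, 0, 0], 1], [[-0.06, 0, -0.04], [0, 0, 0], 1], [[-0.073, 0, -0.04], [0, 0, 0], 1], [[-0.073, 0, -0.04], [0, 0, 0], 1]]}}

```text
t: 12.5
eef_pos: [0.5696, -0.1207, 0.1586]
ee_rot: [-0.17, 0.701, 0.179, 0.669]
force: [-0.4, -1.1, -0.6]
opening: -0.0004
```

```bash
python3 - <<'E'
from kin import *
from station import read_state
print(read_state()['force'])
plan([.5,-.1566,.3534],.1,-.6)
E
```

```text
[-0.42759095 -1.05037666 -0.61791875]
shift [-0.0696 -0.0359  0.1948] turn [-0.163  0.533 -0.388]
ik [-0.92 -0.1   2.1   1.13  0.89 -0.1 ] 0.0 wrist [ 0.2  -0.19  0.56]
```

Call:
{"name": "jog_arm", "arguments": {"steps": [[[-0.01, 0, 0.04], [0, 0, 0], 1], [[-0.02, 0, 0.09], [0, 0, 0], 1], [[-0.03, -0.01, 0.13], [-0.045, 0.145, -0.106], 1], [[-0.05, -0.02, 0.17], [-0.09, 0.29, -0.213], 1], [[-0.07, -0.036, 0.195], [-0.13, 0.42, -0.31], 1], [[-0.07, -0.036, 0.195], [-0.163, 0.533, -0.388], 1], [[-0.07, -0.036, 0.195], [-0.163, 0.533, -0.388], 1], [[-0.07, -0.036, 0.195], [-0.163, 0.533, -0.388], 1]]}}

```text
t: 13.5
eef_pos: [0.5005, -0.1544, 0.3575]
ee_rot: [-0.022, 0.882, 0.048, 0.468]
force: [0.3, 0.7, -0.2]
opening: -0.0002
```

```bash
python3 - <<'E'
from h import *
c,s=snap('wrist','w7.png'); print(s['eef_pos'],s['force'],s['t'])
snap('top','top7.png');snap('scene','scene7.png')
a=cv2.imread('pics/w7.png').astype(float)*1.5
f=lambda n,y0,y1,x0,x1,k:cv2.imwrite('pics/'+n,cv2.resize(np.clip(a[y0:y1,x0:x1],0,255).astype('uint8'),None,fx=k,fy=k,interpolation=cv2.INTER_NEAREST))
f('w7r.png',190,300,350,470,6)
f('w7l.png',190,270,60,160,6)
E
```

```text
[ 0.50049713 -0.15438187  0.35745911] [ 0.27085461  0.67728534 -0.18635767] 13.5
```

View pics/w7.png

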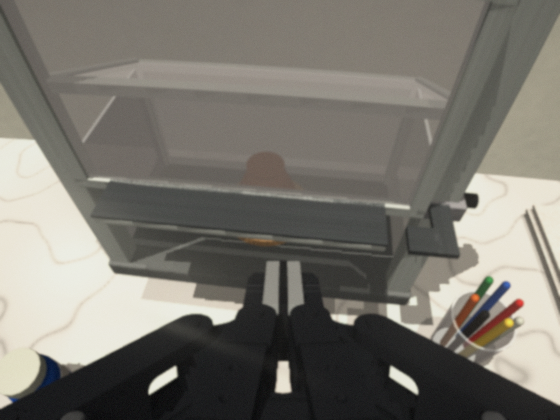

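View pics/w7r.png

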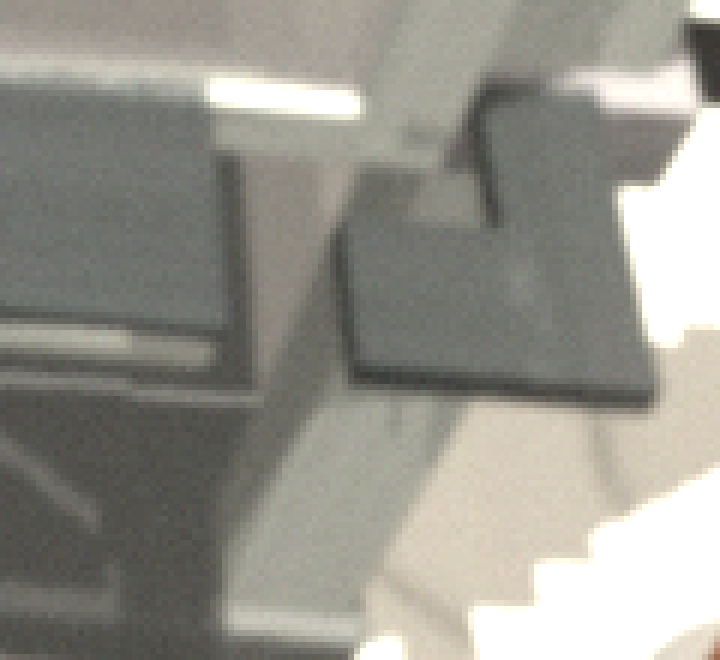

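View pics/top7.png

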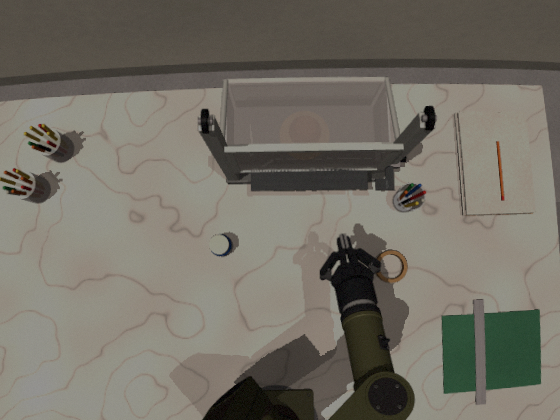

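```bash
python3 - <<'E'
from h import *
w=load('w7');t=load('top7');print(w[1]['joint_velocities'].round(3))
W=lambda p:ray(*w,(350+p[0]/6-.5,190+p[1]/6-.5))
a=cv2.imread('pics/top7.png').astype(float)*1.7
cv2.imwrite('pics/top7z.png',cv2.resize(np.clip(a[150:220,240:430],0,255).astype('uint8'),None,fx=4,fy=4,interpolation=cv2.INTER_NEAREST))
for n,p,x in[('lip',(225,325),.6193),('ptr f',(355,370),.6155),('ptr r',(345,225),.6435)]:
    o,d=W(p); print(n,o+d*(x-o[0])/d[0])
E
```

```text
[-0.037  0.075  0.046  0.033  0.044 -0.091]
lip [ 0.6193     -0.23458737  0.22694898]
ptr f [ 0.6155     -0.25415803  0.2238264 ]
ptr r [ 0.6435     -0.25583513  0.22255398]
```

View pics/top7z.png

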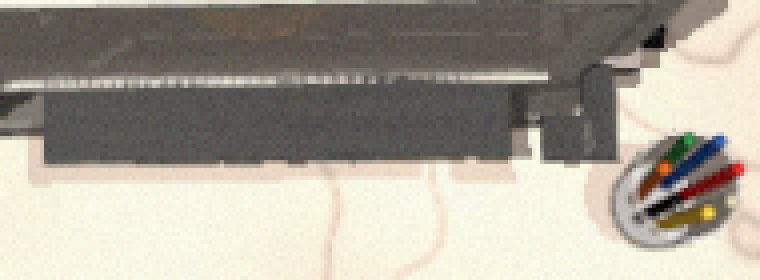

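View pics/w7l.png

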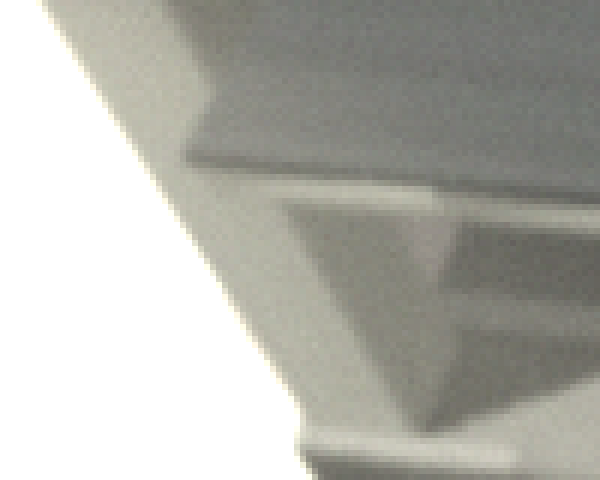

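```bash
python3 - <<'E'
from h import *
w=load('w7');t=load('top7')
W=lambda p:ray(*w,(350+p[0]/6-.5,190+p[1]/6-.5))
WL=lambda p:ray(*w,(60+p[0]/6-.5,190+p[1]/6-.5))
T=lambda p:ray(*t,(240+p[0]/4-.5,150+p[1]/4-.5))
print('R',tri([T((511,161)),W((225,325))]));print('L',tri([T((43,163)),WL((188,158))]))
print('pf',tri([T((541,160)),W((355,370))]));print('pr',tri([T((541,116)),W((345,225))]))
E
```

```text
R (array([ 0.61508878, -0.23342723,  0.23275635]), [0.4, 0.4])
L (array([0.62325832, 0.04340152, 0.22226284]), [0.3, 0.3])
pf (array([ 0.61670295, -0.25426164,  0.22220915]), [0.4, 0.4])
pr (array([ 0.64333336, -0.25544246,  0.22281   ]), [0.3, 0.3])
```

The right-corner triangulation is poorly conditioned, giving 0.233 against 0.222 at the left corner and 0.223 from the TCP. I'll take a nearly level wrist view, where lip and pointer heights can be compared directly.

```bash
python3 - <<'E'
from kin import *
for P in ([.5,-.27,.30],[.5,-.27,.17]): plan(P,.5,0)
E
```

```text
shift [ 0.0004 -0.1144 -0.0526] turn [ 0.177 -0.578  0.385]
ik [-1.29  0.62  2.02  1.38  1.67 -1.08] 0.0 wrist [ 0.17 -0.45  0.3 ]
shift [ 0.0004 -0.1144 -0.1826] turn [ 0.177 -0.578  0.385]
ik [-1.29  0.89  2.05  1.36  1.61 -1.37] 0.0 wrist [ 0.17 -0.45  0.17]
```

Call:
{"name": "jog_arm", "arguments": {"steps": [[[0, -0.03, 0], [0.045, -0.145, 0.097], 1], [[0, -0.06, -0.02], [0.09, -0.29, 0.193], 1], [[0, -0.09, -0.04], [0.135, -0.435, 0.29], 1], [[0, -0.114, -0.06], [0.177, -0.578, 0.385], 1], [[0, -0.114, -0.1], [0.177, -0.578, 0.385], 1], [[0, -0.114, -0.14], [0.177, -0.578, 0.385], 1], [[0, -0.114, -0.17], [0.177, -0.578, 0.385], 1], [[0, -0.114, -0.182], [0.177, -0.578, 0.385], 1], [[0, -0.114, -0.182], [0.177, -0.578, 0.385], 1], [[0, -0.114, -0.182], [0.177, -0.578, 0.385], 1]]}}

```text
t: 14.9
eef_pos: [0.4995, -0.2698, 0.1714]
ee_rot: [-0.174, 0.685, 0.175, 0.686]
force: [0.8, -0.5, -0.2]
opening: 0.0002
```

```bash
python3 - <<'E'
from h import *
c,s=snap('wrist','w8.png'); print(s['eef_pos'],s['force'],s['t'],s['joint_velocities'].round(3))
E
```

```text
[ 0.49949216 -0.26982533  0.17144899] [ 0.75488021 -0.4692688  -0.1561595 ] 14.9 [ 0.005 -0.024  0.    -0.003 -0.004 -0.   ]
```

View pics/w8.png

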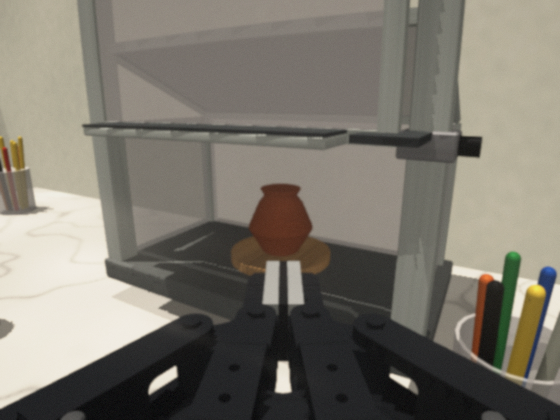

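Nearly edge-on: the dark strip on the lip and the dark pointer line up around row 130 near (345, 133). I'll zoom there.

```bash
python3 - <<'E'
import cv2,numpy as np
a=cv2.imread('pics/w8.png').astype(float)*1.5
cv2.imwrite('pics/w8z.png',cv2.resize(np.clip(a[110:160,310:410],0,255).astype('uint8'),None,fx=8,fy=8,interpolation=cv2.INTER_NEAREST))
E
```

```text
(no output)
```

View pics/w8z.png

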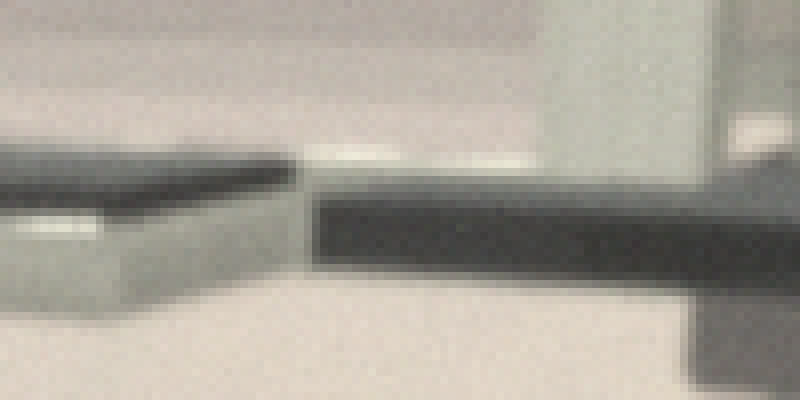

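```bash
python3 - <<'E'
from h import *
w=load('w8')
W=lambda p:ray(*w,(310+p[0]/8-.5,110+p[1]/8-.5))
for n,p,x in[('lip',(105,207),.619),('ptr f',(316,197),.616)]:
    for dx in(-.003,0,.003):
        o,d=W(p); print(n,o+d*(x+dx-o[0])/d[0],o)
E
```

```text
lip [ 0.616      -0.23664763  0.22239597] [ 0.3742661  -0.33759091  0.2447723 ]
lip [ 0.619      -0.23539488  0.22211827] [ 0.3742661  -0.33759091  0.2447723 ]
lip [ 0.622      -0.23414214  0.22184058] [ 0.3742661  -0.33759091  0.2447723 ]
ptr f [ 0.613      -0.25651248  0.22434789] [ 0.3742661  -0.33759091  0.2447723 ]
ptr f [ 0.616      -0.25549362  0.22409124] [ 0.3742661  -0.33759091  0.2447723 ]
ptr f [ 0.619      -0.25447477  0.22383458] [ 0.3742661  -0.33759091  0.2447723 ]
```

The level view puts the lip top at 0.222 and the pointer at 0.224, about 2 mm low and well within 8 mm. The hand is clear of everything.

```bash
python3 - <<'E'
from station import *
print(hand_in()); print(read_state()['t'])
E
```

```text
the job is handed in; nothing more can be done
None
the job is handed in; nothing more can be done
```

I pushed the sash up from beneath the lip with the shut fingertips, in slow steps of at most 4 mm per row. I raised the lip's top edge from about 0.155 m to 0.222 m, lowered and withdrew the hand, and handed the job in (clock at 14.9 s on the last reading). The job reported no verdict.

- **Level with the pointer:** the last check, a nearly level wrist view, put the lip top at 0.222 m and the pointer top at 0.224 m. That is about 2 mm low, within the 8 mm allowed.
- **Force:** the vertical push read about 2 to 3 N, and readings were back to noise after the hand was withdrawn.
- **Bystanders:** by eye, the pot, tape and jar were in the same places in the top view taken after the push as before it.
- **Checks that disagreed:**
    - An early scene-view reading of the pointer tip was 10–15 mm off. I had mistaken its rear corner for the front one; corrected, all three views agreed to under 1 mm.
    - One reading of the lip's right corner from above gave 0.233 m. I put that down to poor viewing geometry, since the left corner, the hand height and the level view all gave 0.222–0.223 m.

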